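Kit the trackball tray and present its ball to the inspection scope

ROBOT

A 6-joint arm with a two-finger parallel gripper is mounted at the origin on the work surface. World frame = base frame: x ahead of the robot, y to its left, z up, the work surface at z = 0. Lengths are in mm, angles in rad, forces in N, time in s.
With the tool pointing down it reaches from about 300 to 775 mm from the base axis. Payload 14.6 kg.
Tool frame: the origin (TCP) lies at the very end of the fingers, on their centre line; the grasp point (between the pads) lies 19 mm behind it; z points along the fingers, y is the line along which they close (so a half turn about z gives the same grasp; the last joint's range is limited). The gripper opens to 94 mm and grips with 3 to 60 N. Pads are 16 mm wide; open, the fingers measure 119 mm over their backs; the gripper's body (75 mm by 177 mm) begins 78 mm behind the grasp point.
Start: joints at [-0.067, 0.3, 1.521, -0, 1.321, -0.067], TCP at [549.99, -0.002, 205.446] pointing down, gripper open.
Joint ranges: [-3.03, 3.03], [-0.79, 2.21], [0.23, 2.52], [-1.04, 4.18], [0, 3.07], [-2.55, 2.55]. Speed limits (rad/s): [2.22, 2.22, 2.57, 3.14, 3.14, 3.14].

INTERFACE

Orientations are given as [roll, pitch, yaw] about the fixed x, y, z axes, in that order (R = Rz(yaw) Ry(pitch) Rx(roll)).
In Python, from cell import manip, camera, get_calibration gives the robot as it stands. The module is installed in compiled form; this text tells all that it offers.
- The arm moves only by the tool jog_arm, never from a script. Its argument "plan" is one flat list of numbers, 6 for each row, row after row: the shift along the world's x, y, z in m, then the turn, a rotation vector about the world's x, y, z in degrees. A call has 1 to 20 rows; each row is the pose to reach, as a shift and turn from the pose commanded when the call began; what a row does not reach only later rows make up. A row lasts 1/10 s, in which the tool goes at most 50 mm and 8.59 degrees, less where a joint would pass 70% of its speed; a pose out of reach is approached as far as the arm can. A call with a gripper value outside its range is refused whole. "claw" is the finger opening in m, from 0 to 0.094, set as the call begins (left out, the last holds). The fingers move at their own pace and stop on an object; "force" is the grip in N (left out, the last holds). Time passes only in rows, so rows that repeat a pose let the fingers close. It gives the time, the measured TCP pose, the force, the opening and the grip force at its end, in the units of the state.
- manip.read_state(): the state, without advancing time (a new reading comes with each control period).
- camera(name): name is "scene" or "side" or "wrist"; returns (picture, depth): 420x560x3 uint8, red, green, blue; 420x560 float32, mm along the optical axis (not along the pixel's ray), 0 where there is no reading.
- get_calibration(name): a dict with "fx", "fy", "cx", "cy" (pixels), "origin" and "attitude" of the camera in the world. Camera axes: x right, y down, z forward; pixel columns grow to the right and rows downward; lengths in mm; the calibration is good to about 2 mm. A picture is of the moment at which its call begins: read the wrist's pose just before it. get_calibration takes no time and is no camera call; for the wrist camera it gives the pose at the moment of the call.
- manip.sign_off(): hands the job in; it is judged then, once.
The state is a dict: "clock": time; "joints": joint angles; "qd": joint speeds; "effort": joint torques, N m; "eef_pos": TCP position; "eef_rot": TCP orientation; "wrist_force": force on the tool from outside, world axes, zero at the start; "moment": the same for the moment, N m; "finger_gap": finger opening in mm; "finger_force": force on a finger pad.
Only numpy, scipy, OpenCV 4.12 (cv2) and the standard library are available. Lean on these libraries where they do the work, as an engineer would, in place of code of your own. Each camera call takes 0.05 s, during which the arm holds its last target. There are 200 camera calls.

TASK

On the repair bench, set the round cap, boss up, fully down into the matching round nest of the aluminium kit tray; leave the square cap on the bench. Then lift the tray by its upright grey grip and carry it level, so that the loose ball stays in its shallow pocket and the cap in its nest, to the inspection scope. Finish still holding the tray in the air, level and still, with the ball pocket centred straight in front of the scope's lens, 90 mm from the lens face; do not put it down or let go, do not touch the scope, and leave the other things on the bench alone.

Things in the scene. Friction and masses are not known exactly. Their poses are not given: they have to be found in the camera images.
- cap_center (a point): Round steel cap, loose on the bench: a disc 34 mm across and 6 mm thick with an upright central boss 16 mm across, 20 mm tall in all, 50 g. Point: on its axis, half-way up (10 mm above its underside). z is up along the boss; any yaw is the same.
- cap_foot (a point): Centre of the round cap's underside; z as above. When seated in the nest it lies on the nest point.
- square_cap: Square steel cap, not used: a 26 x 26 x 6 mm plate with the same 16 mm boss, 20 mm tall in all, loose on the bench. It and the round cap change places. Origin: centre of its underside.
- tray: Loose aluminium kit tray, a plate 160 (its x) x 100 (its y) x 10 mm, about 0.42 kg. Origin: centre of its underside; z up. An upright grey grip stands at its centre, the ball pocket is at its +x end, a round nest (at +y) and a smaller square nest (at -y, stays empty) are at its -x end.
- tray_grip (a point): Point to grasp the tray: inside its upright grey grip, 50 mm above the tray's underside. The grip is a bar 14 mm thick across the tray's y, 40 mm long along the tray's x, its top 64 mm above the underside and 14 mm above this point. Axes as the tray's.
- tray_nest (a point): Centre of the floor of the round nest, 50 mm towards -x and 24 mm towards +y from the tray's centre, 5 mm above the tray's underside. The nest is 38 mm across and 5 mm deep, its edge chamfered 1 mm. Axes as the tray's.
- tray_pocket (a point): Where the ball's centre is when it lies in the middle of its pocket: 52 mm towards +x from the tray's centre, 19.5 mm above the tray's underside. The pocket is round, 30 mm across, flat-floored and only 3 mm deep: the ball rolls about 7 mm in it and leaves it when the tray tips far or jerks. Axes as the tray's.
- ball_center (a point): Centre of the loose black trackball, 25 mm across, about 18 g, lying in the pocket of the tray.
- scope: Level-looking inspection scope fixed to the bench: white 130 x 110 mm base, post, and a level black barrel 44 mm across with a white ring 56 mm across at its lens end; barrel axis 150 mm above the bench, top 178 mm. The lens looks along its own -x. Origin: on the bench, under the barrel axis, 60 mm behind the lens face.
- scope_focus (a point): Point to which the centre of the ball pocket is brought: on the lens axis, 90 mm straight in front of the lens face, 150 mm above the bench. Its x axis points towards the lens. The tray's pocket end fits towards the lens.
- bottle: Bystander: white bottle with blue cap, 44 mm across, 110 mm tall. Origin: underside centre.
- phone: Bystander: black phone with grey glass, lying flat, 72 x 148 x 8 mm. Origin: underside centre.
- driver: Bystander: screwdriver, 150 mm, lying on the bench.
Mind the look-alikes: they are no part of the job. There is more than one size of the tray; the job needs the largest.

How it is judged (in metres and radians):
On the way, in this order (a step that is already met when the one before it is completed fails the run):
1. the round cap is let go, seated in the round nest, the tray still on the bench (distance between cap_foot and tray_nest below 0.004 m and angle between the z axis of cap_foot and the z axis of tray_nest, either way round below 0.1 rad and contact force between the fingers and cap below 0.1 N and height (world z) of tray below 0.01 m), for 0.2 s.
2. the tray is lifted clear of the bench by its grip with cap and ball aboard (distance between cap_foot and tray_nest below 0.004 m and angle between the z axis of cap_foot and the z axis of tray_nest, either way round below 0.1 rad and distance between ball_center and tray_pocket below 0.012 m and height (world z) of tray above 0.04 m and contact force between the fingers and tray above 1 N), for 0.2 s.
At the end, for the whole second after the job is handed in: Tray held still in the fingers, over 90 mm up, level within 0.12 rad, off the scope, pocket centre within 20 mm of the focus point; ball centre within 12 mm of the pocket's; round cap seated in the round nest (underside centre within 4 mm of the nest floor centre, 0.1 rad), fingers off ball and cap (distance between cap_foot and tray_nest below 0.004 m and angle between the z axis of cap_foot and the z axis of tray_nest, either way round below 0.1 rad and distance between ball_center and tray_pocket below 0.012 m and distance between tray_pocket and scope_focus below 0.02 m and height (world z) of tray above 0.09 m and angle between tray's own z axis and vertical below 0.12 rad and linear speed of tray below 0.03 m/s and angular speed of tray below 0.2 rad/s and contact force between the fingers and tray above 1 N and contact force between tray and scope below 0.3 N and contact force between the fingers and cap below 0.3 N and contact force between the fingers and ball below 0.3 N); the arm keeps its last pose, push and grip.
It fails at once if the tray is tipped more than 0.35 rad (angle between tray's own z axis and vertical above 0.35 rad).
It fails at once if the ball leaves its pocket (distance between ball_center and tray_pocket above 0.015 m).
It fails at once if the scope is touched (contact force between anything else and scope above 1 N).
It fails at once if a bystander is pushed over 30 mm (distance of any of square_cap, bottle, phone, driver from where it was at the start of the episode above 0.03 m).
It also fails if it takes over 54 s, if anything falls off the work surface, if the arm or the gripper's body presses on something with over 40 N, if the wrist force passes 120 N, or if a joint passes its speed limit or range.

## Working session

There is one attempt and no reset: what is moved stays moved. The work goes in short steps, Python scripts to look and compute and a tool call to move; the robot and the scene stay as the last step left them, time stands still between calls to the robot, and variables do not carry over. Pictures are saved under pics/ and viewed, at most 10 in all, crops included, and the job is handed in when it is done.

Besides the shell and the picture viewer there is one more tool, called as name(argument=value, ...) on one line, values as JSON. jog_arm: Moves the arm, as the interface text tells. Its arguments: {"type":"object","properties":{"plan":{"type":"array"},"claw":{"type":"number"},"force":{"type":"number"}},"required":["plan"]}

```bash
mkdir -p pics; cat > h.py <<'E'
import numpy as np, cv2
from cell import manip, camera, get_calibration
from scipy.spatial.transform import Rotation as R
def rot(a):
    a=np.array(a,float)
    return a if a.shape==(3,3) else (R.from_quat(a).as_matrix() if a.size==4 else R.from_euler('xyz',a).as_matrix())
def snap(n):
    c=get_calibration(n); im,d=camera(n)
    np.savez(f'{n}.npz',im=im,d=d,o=np.array(c['origin']),A=rot(c['attitude']),k=np.array([c['fx'],c['fy'],c['cx'],c['cy']]))
    return load(n)
def load(n):
    return dict(np.load(f'{n}.npz'))
def cloud(s):
    v,u=np.mgrid[:420,:560]; fx,fy,cx,cy=s['k']; d=s['d']
    P=np.stack([(u-cx)/fx*d,(v-cy)/fy*d,d],-1)@s['A'].T+s['o']
    P[d==0]=np.nan
    return P
def save(im,n): cv2.imwrite('pics/'+n,im[...,::-1])
E
python3 - <<'E'
from h import *
print(manip.read_state()); print(get_calibration('scene'))
a=snap('scene');b=snap('side');
save(a['im'],'a.png');save(b['im'],'b.png')
E
```

```text
{'clock': 0.0, 'joints': array([-6.66086877e-02,  3.00470492e-01,  1.52159590e+00,  2.50778246e-05,
        1.32070730e+00, -6.66180150e-02]), 'qd': array([ 0.00037197,  0.00011495,  0.00103891, -0.00137092,  0.00175489,
        0.00027514]), 'effort': array([-1.53750298e-03, -5.31805658e+01, -3.52735734e+01,  7.07558286e-02,
        2.43994006e-02, -4.79655944e-05]), 'eef_pos': array([5.49729074e+02, 1.69515422e-02, 2.04880401e+02]), 'eef_rot': array([-3.14041586e+00, -1.02856124e-04,  1.57079937e+00]), 'wrist_force': array([0.81747313, 0.21764072, 0.32987209]), 'moment': array([ 0.02080243,  0.01574247, -0.02908341]), 'finger_force': 0.0, 'finger_gap': 94.02462085273758}
{'fx': 489.79679604913593, 'fy': 489.79679604913593, 'cx': 278.20750225658605, 'cy': 218.88920213889372, 'origin': array([ 945.98105433, -608.2297945 ,  827.00992784]), 'attitude': array([-2.3273934 ,  0.0108547 ,  0.53926813])}
```

View pics/a.png

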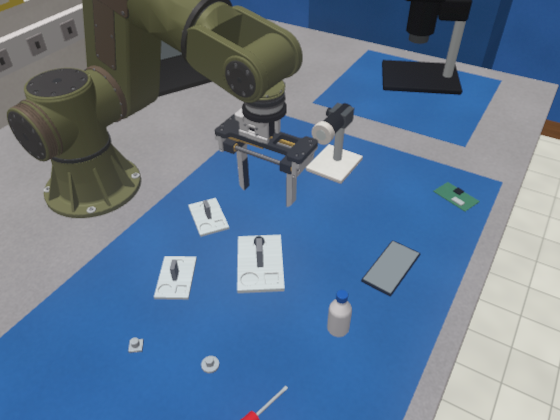

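View pics/b.png

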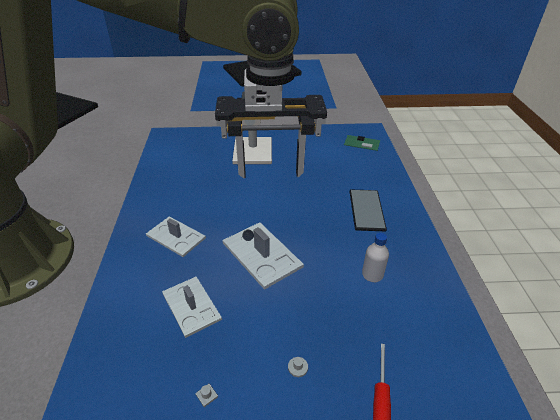

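Scene view: there are tray candidates at (260,262), (208,215) and (176,277). The first is the largest and holds the ball, so it's the one to use. The caps are at (210,363), which is round, and (135,345), which is square. The scope is at (335,145), with the bottle, phone and driver to the right.

```bash
python3 - <<'E'
from h import *
s=load('scene');P=cloud(s)
def comp(u0,v0,u1,v1,zl,zh,name):
    Q=P[v0:v1,u0:u1].reshape(-1,3);m=(Q[:,2]>zl)&(Q[:,2]<zh);Q=Q[m]
    r=cv2.minAreaRect(Q[:,:2].astype(np.float32))
    print(name,len(Q),Q.mean(0).round(1),'rect',np.round(r[0],1),np.round(r[1],1),round(r[2],1), 'box',cv2.boxPoints(r).round(0).tolist())
comp(228,228,296,300,6,14,'tray plate')
comp(228,228,296,300,55,70,'grip top')
comp(250,230,270,247,16,32,'ball')
comp(184,192,232,240,6,14,'t2')
comp(150,250,200,303,6,14,'t3')
comp(195,350,225,378,15,25,'round boss');comp(195,350,225,378,3,8,'round disc')
comp(122,332,150,357,15,25,'sq boss');comp(122,332,150,357,3,8,'sq')
comp(300,135,370,185,4,25,'scope base')
comp(310,95,360,150,120,185,'barrel')
comp(310,95,360,150,172,185,'barreltop')
comp(320,285,360,340,20,115,'bottle')
comp(355,235,425,295,5,12,'phone')
a=cv2.resize(s['im'][225:305,220:300],(560,560),interpolation=cv2.INTER_CUBIC)
b=cv2.resize(s['im'][90:190,300:370],(210*2-50,560),interpolation=cv2.INTER_CUBIC)[:,:230]
b=cv2.resize(s['im'][90:190,300:370],(240,343),interpolation=cv2.INTER_CUBIC);b=np.vstack([b,np.zeros((217,240,3),np.uint8)])
save(np.hstack([a,b]),'c.png')
E
```

```text
tray plate 2054 [532.7 -13.5  10.8] rect [525.7  -3.2] [129.5 211. ] 34.9 box [[412.0, 46.0], [533.0, -127.0], [639.0, -53.0], [518.0, 120.0]]
grip top 111 [530.8 -10.8  64. ] rect [529.3  -8.6] [13.1 40.5] 32.7 box [[513.0, 5.0], [535.0, -29.0], [546.0, -22.0], [524.0, 12.0]]
ball 28 [500.2  33.   26. ] rect [500.6  33.8] [22.9 14.5] 32.3 box [[487.0, 34.0], [495.0, 22.0], [514.0, 34.0], [506.0, 46.0]]
t2 762 [338.4  54.5   8.8] rect [331.   61.6] [111.8 143.8] 41.0 box [[242.0, 79.0], [336.0, -29.0], [420.0, 44.0], [326.0, 153.0]]
t3 1092 [ 394.5 -135.9    8.6] rect [ 382.4 -137.3] [104.8 130.7] 36.6 box [[301.0, -116.0], [379.0, -221.0], [463.0, -159.0], [386.0, -54.0]]
round boss 63 [ 583.9 -267.9   20.4] rect [ 583.6 -267.1] [15.1 16. ] 55.2 box [[573.0, -269.0], [586.0, -278.0], [594.0, -265.0], [581.0, -256.0]]
round disc 211 [ 583.9 -268.5    5.4] rect [ 580.3 -267.3] [55.3 57.4] 32.5 box [[542.0, -258.0], [572.0, -306.0], [619.0, -277.0], [588.0, -228.0]]
sq boss 60 [ 436.9 -308.4   20.4] rect [ 436.1 -308.3] [14.7 14.7] 77.2 box [[427.0, -314.0], [442.0, -317.0], [445.0, -3
[... 158 characters left out ...]
67.0]]
scope base 1429 [517.9 398.3  13.4] rect [503.3 431. ] [202.8 232.8] 29.0 box [[358.0, 484.0], [471.0, 280.0], [648.0, 378.0], [535.0, 582.0]]
barrel 991 [515.6 364.1 162.2] rect [504.3 379.5] [141.4  66.8] 88.7 box [[469.0, 310.0], [536.0, 308.0], [539.0, 449.0], [472.0, 451.0]]
barreltop 268 [511.9 373.6 174.4] rect [512.2 377.2] [ 45.9 132.3] 0.7 box [[488.0, 443.0], [490.0, 311.0], [536.0, 311.0], [534.0, 444.0]]
bottle 771 [756.9 -83.9  68.9] rect [755.4 -78.8] [43.9 34.3] 21.4 box [[729.0, -71.0], [741.0, -103.0], [782.0, -87.0], [770.0, -55.0]]
phone 1630 [785.9 124.2   9.2] rect [776.9 143. ] [148.4 194.1] 18.8 box [[675.0, 211.0], [738.0, 27.0], [878.0, 75.0], [816.0, 259.0]]
```

View pics/c.png

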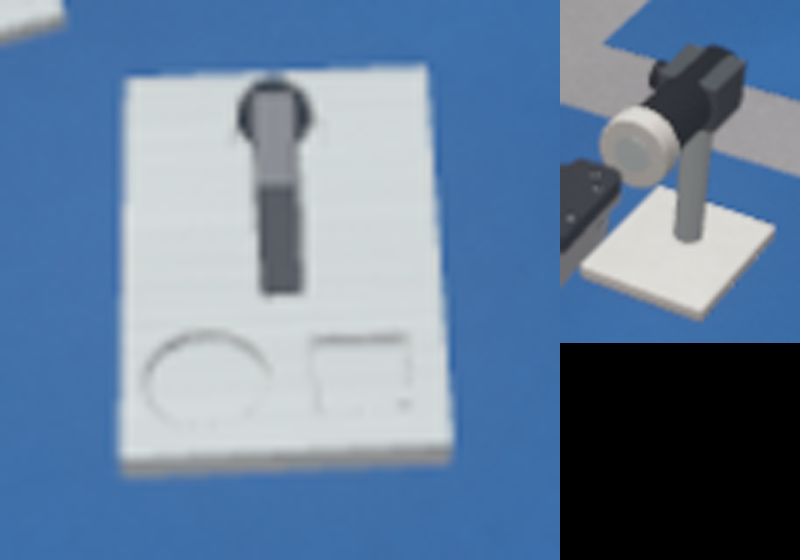

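The crop confirms the choice: the round nest is at the lower left, the square nest at the lower right, and the ball is behind the grip at the far end. The scope lens faces world −y. Next I'll refine the poses.

```bash
cat >> h.py <<'E'
def tray_pose(s,win):
    P=cloud(s);u0,v0,u1,v1=win;im=s['im'].astype(int)
    m=np.zeros((420,560),bool);m[v0:v1,u0:u1]=True
    hsv=cv2.cvtColor(s['im'],cv2.COLOR_RGB2HSV)
    blue=(hsv[...,1]>90)
    mm=m&~blue&(P[...,2]>7)&(P[...,2]<13.5)
    n,l,st,_=cv2.connectedComponentsWithStats(mm.astype(np.uint8));mm=l==1+np.argmax(st[1:,4])
    r=cv2.minAreaRect(P[mm][:,:2].astype(np.float32))
    g=m&(P[...,2]>60)&(P[...,2]<68);G=P[g]
    return r,G[:,:2].mean(0),cv2.minAreaRect(G[:,:2].astype(np.float32)),mm.sum(),P[mm][:,2].mean()
E
python3 - <<'E'
from h import *
for n,w in(('scene',(228,228,296,300)),('side',(215,215,310,292))):
    s=load(n);print(n,tray_pose(s,w));P=cloud(s)
s=load('side');P=cloud(s)
for w in((285,350,312,380),(195,380,222,406)):
    Q=P[w[1]:w[3],w[0]:w[2]].reshape(-1,3);Q=Q[(Q[:,2]>17)&(Q[:,2]<24)];print(len(Q),Q.mean(0),cv2.minAreaRect(Q[:,:2].astype(np.float32)))
# barrel: circle fits on slices from scene
s=load('scene');P=cloud(s);Q=P[90:155,305:365].reshape(-1,3);Q=Q[(Q[:,2]>125)&(Q[:,2]<185)&(Q[:,0]>460)&(Q[:,0]<560)]
from scipy.optimize import least_squares
for y in range(305,440,10):
    q=Q[(Q[:,1]>=y)&(Q[:,1]<y+10)]
    if len(q)>20:
        f=least_squares(lambda p:np.hypot(q[:,0]-p[0],q[:,2]-150)-p[1],[512,22],loss='soft_l1').x
        print(y,len(q),f.round(1),q[:,2].max().round(1))
h=np.histogram(Q[:,1],bins=np.arange(295,330,2));print(h)
E
```

```text
scene (((528.5704345703125, -7.1149749755859375), (99.87407684326172, 165.27462768554688), 33.557682037353516), array([529.90480764,  -9.34025423]), ((529.3253173828125, -8.569049835205078), (13.107177734375, 40.528507232666016), 32.66447830200195), np.int64(1852), np.float64(10.914766085327093))
side (((529.6222534179688, -7.9557647705078125), (102.60916137695312, 162.28302001953125), 33.416465759277344), array([529.10286262,  -9.99352761]), ((529.1589965820312, -9.05202865600586), (13.001556396484375, 39.5691032409668), 32.357513427734375), np.int64(1848), np.float64(9.930657168109745))
70 [ 583.42919297 -268.04070974   19.9418523 ] ((583.7025146484375, -267.58319091796875), (16.0955753326416, 13.17369556427002), 85.10652160644531)
81 [ 436.64364485 -308.61881501   19.64280336] ((436.01654052734375, -308.2229919433594), (14.560774803161621, 14.748806953430176), 46.384700775146484)
305 208 [510.3  18.7] 180.5
315 144 [511.   24.9] 180.9
325 48 [507.2  28.8] 181.2
345 46 [508.1  23.3] 175.1
355 51 [508.2  23.3] 175.3
365 34 [508.3  23.4] 174.4
375 54 [509.5  23.1] 174.3
385 66 [509.6  24. ] 175.2
395 77 [511.1  25.6] 174.6
405 81 [507.5  29.3] 175.9
415 66 [509.7  27.9] 175.1
425 56 [512.9  25.7] 175.1
435 42 [512.8  25. ] 174.8
(array([  0,   0,   0,   0,   0,   0,   1,  18,  77, 112,  77,  27,  19,
         8,  13,  11,  11]), array([295, 297, 299, 301, 303, 305, 307, 309, 311, 313, 315, 317, 319,
       321, 323, 325, 327, 329]))
```

jog_arm(plan=[0.0, -0.04, 0, 0, 0, 4, 0.005, -0.08, 0, 0, 0, 8, 0.01, -0.12, -0.02, 0, 0, 14, 0.015, -0.16, -0.04, 0, 0, 20, 0.02, -0.2, -0.06, 0, 0, 26, 0.03, -0.24, -0.08, 0, 0, 31, 0.0335, -0.268, -0.09, 0, 0, 33.5, 0.0335, -0.268, -0.09, 0, 0, 33.5, 0.0335, -0.268, -0.09, 0, 0, 33.5], claw=0.05, force=20)

```text
clock: 1.0
eef_pos: [583.2, -268.1, 114.8]
eef_rot: [-3.141, -0.001, 2.154]
wrist_force: [0.3, 0.9, -0.6]
finger_gap: 49.9
finger_force: 0.0
```

```bash
python3 - <<'E'
from h import *
st=manip.read_state();print(st['eef_pos'],st['eef_rot'],st['qd'].round(3),st['joints'].round(2))
w=snap('wrist');P=cloud(w);s=snap('scene')
Q=P.reshape(-1,3);print(w['o'])
q=Q[(abs(Q[:,0]-583)<14)&(abs(Q[:,1]+268)<14)&(Q[:,2]>16)&(Q[:,2]<26)];print(len(q),q.mean(0),cv2.minAreaRect(q[:,:2].astype(np.float32)))
print(tray_pose(s,(228,228,296,300)))
save(w['im'],'d.png')
E
```

```text
[ 583.16983903 -268.06014575  114.80554782] [-3.14112510e+00 -1.16038811e-03  2.15402511e+00] [ 0.027 -0.03   0.006  0.002  0.001  0.007] [-0.49  0.58  1.33  0.    1.23 -1.07]
[ 543.02175247 -206.29893813  294.09548364]
255 [ 583.48438436 -265.85052051   19.69719916] ((583.5022583007812, -265.9730224609375), (15.233484268188477, 14.981867790222168), 88.53974151611328)
(((529.2359619140625, -7.1194305419921875), (99.71202850341797, 165.9873046875), 34.08900833129883), array([529.88548462,  -9.58122561]), ((529.049560546875, -8.220037460327148), (13.221471786499023, 40.75025177001953), 32.55602264404297), np.int64(1543), np.float64(10.970396568012996))
```

View pics/d.png

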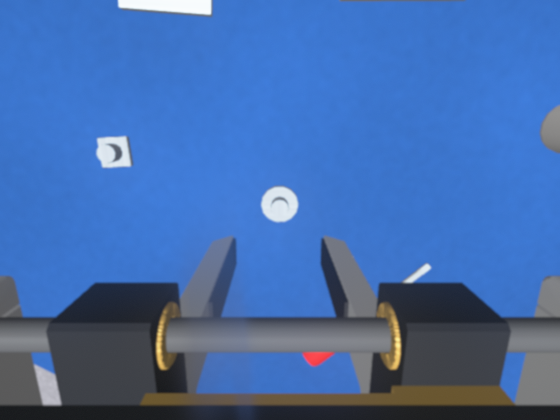

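The wrist view shows the round cap at (279,205), centred between the fingers, and the square cap away at (113,152). I'll go down, grip the boss and lift.

jog_arm(plan=[0, 0.001, -0.03, 0, 0, 0, 0, 0.001, -0.06, 0, 0, 0, 0, 0.001, -0.08, 0, 0, 0, 0, 0.001, -0.095, 0, 0, 0, 0, 0.001, -0.1055, 0, 0, 0, 0, 0.001, -0.1055, 0, 0, 0, 0, 0.001, -0.1055, 0, 0, 0])

```text
clock: 1.8
eef_pos: [584.0, -267.0, 10.9]
eef_rot: [3.141, 0.001, 2.156]
wrist_force: [0.6, 0.8, 0.9]
finger_gap: 50.1
finger_force: 0.0
```

jog_arm(plan=[0, 0, 0, 0, 0, 0, 0, 0, 0, 0, 0, 0, 0, 0, 0, 0, 0, 0, 0, 0, 0, 0, 0, 0, 0, 0, 0, 0, 0, 0, 0, 0, 0, 0, 0, 0, 0, 0, 0, 0, 0, 0, 0, 0, 0.02, 0, 0, 0, 0, 0, 0.05, 0, 0, 0, 0, 0, 0.09, 0, 0, 0, 0, 0, 0.1, 0, 0, 0, 0, 0, 0.1, 0, 0, 0], claw=0.008, force=25)

```text
clock: 3.0
eef_pos: [584.1, -267.3, 111.5]
eef_rot: [3.14, 0.003, 2.156]
wrist_force: [0.0, 0.3, -1.0]
finger_gap: 14.9
finger_force: 25.0
```

jog_arm(plan=[-0.004, 0.03, 0, 0, 0, 0, -0.008, 0.07, 0, 0, 0, 0, -0.012, 0.11, 0, 0, 0, 0, -0.017, 0.145, 0, 0, 0, 0, -0.019, 0.162, 0, 0, 0, 0, -0.019, 0.162, 0, 0, 0, 0, -0.019, 0.162, 0, 0, 0, 0])

```text
clock: 3.7
eef_pos: [564.4, -105.6, 109.2]
eef_rot: [-3.141, -0.0, 2.156]
wrist_force: [0.0, -0.8, -1.3]
finger_gap: 14.8
finger_force: 25.0
```

```bash
python3 - <<'E'
from h import *
st=manip.read_state();print(st['eef_pos'],st['eef_rot'],st['finger_gap'])
w=snap('wrist');P=cloud(w);print(w['o'])
g=P[...,2];G=P[(g>61)&(g<67)];print(len(G),cv2.minAreaRect(G[:,:2].astype(np.float32)))
Q=P[(g>7)&(g<13)];print(len(Q),cv2.minAreaRect(Q[:,:2].astype(np.float32)))
N=P[(g>3)&(g<7)&(np.hypot(P[...,0]-536.9,P[...,1]+63.7)<25)];print('nest',len(N),N.mean(0),cv2.minEnclosingCircle(N[:,:2].astype(np.float32)))
save(w['im'],'e.png')
E
```

```text
[ 564.44908898 -105.57195578  109.22179589] [-3.14087800e+00 -4.52205963e-04  2.15564653e+00] 14.827154916967261
[524.16475851 -43.77128309 288.46342385]
1697 ((630.407470703125, -35.58359146118164), (36.06618881225586, 247.05084228515625), 74.54669189453125)
23046 ((549.3348999023438, -74.73770141601562), (476.0750732421875, 261.01922607421875), 36.37119674682617)
nest 1544 [536.92803823 -61.46112689   4.8926505 ] ((536.932861328125, -61.60606002807617), 19.134477615356445)
```

View pics/e.png

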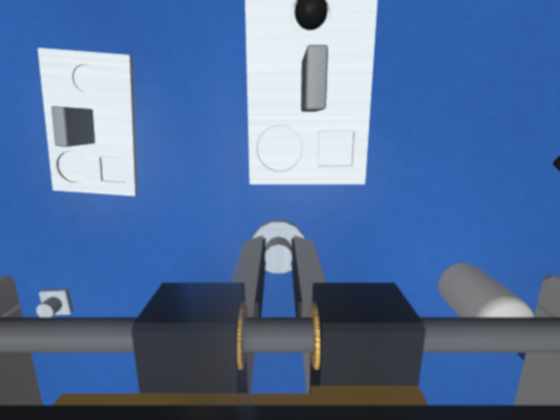

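The wrist view shows the held cap at (279,247), in line with the nest at (279,148). The nest measures (536.9, −61.5), floor 4.9 mm. The displacements from the two cameras agree to within 1 mm, so I'll move over the nest and go down.

jog_arm(plan=[-0.014, 0.021, -0.01, 0, 0, 0, -0.0276, 0.042, -0.03, 0, 0, 0, -0.0276, 0.042, -0.06, 0, 0, 0, -0.0276, 0.042, -0.08, 0, 0, 0, -0.0276, 0.042, -0.086, 0, 0, 0, -0.0276, 0.042, -0.086, 0, 0, 0, -0.0276, 0.042, -0.089, 0, 0, 0, -0.0276, 0.042, -0.091, 0, 0, 0, -0.0276, 0.042, -0.093, 0, 0, 0, -0.0276, 0.042, -0.095, 0, 0, 0, -0.0276, 0.042, -0.095, 0, 0, 0])

```text
clock: 4.85
eef_pos: [537.0, -63.0, 15.1]
eef_rot: [3.141, 0.0, 2.155]
wrist_force: [0.7, -0.1, 0.8]
finger_gap: 14.7
finger_force: 25.0
```

jog_arm(plan=[0, 0, -0.0005, 0, 0, 0, 0, 0, -0.0005, 0, 0, 0, 0, 0, -0.0005, 0, 0, 0])

```text
clock: 5.15
eef_pos: [537.1, -63.0, 15.0]
eef_rot: [3.141, 0.0, 2.156]
wrist_force: [-2.5, 0.2, 6.2]
finger_gap: 14.9
finger_force: 25.0
```

jog_arm(plan=[0, 0, 0, 0, 0, 0, 0, 0, 0, 0, 0, 0, 0, 0, 0, 0, 0, 0, 0, 0, 0, 0, 0, 0, 0, 0, 0, 0, 0, 0, 0, 0, 0.02, 0, 0, 0, 0, 0, 0.05, 0, 0, 0, 0.014, -0.021, 0.08, 0, 0, 0, 0.0276, -0.042, 0.095, 0, 0, 0, 0.0276, -0.042, 0.095, 0, 0, 0, 0.0276, -0.042, 0.095, 0, 0, 0], claw=0.03)

```text
clock: 6.25
eef_pos: [564.1, -104.9, 108.9]
eef_rot: [-3.141, -0.001, 2.155]
wrist_force: [0.9, -0.5, -0.5]
finger_gap: 30.2
finger_force: 0.0
```

```bash
python3 - <<'E'
from h import *
st=manip.read_state();print(st['eef_pos'],st['finger_gap'])
w=snap('wrist');P=cloud(w);g=P[...,2]
d=np.hypot(P[...,0]-536.9,P[...,1]+61.5)
B=P[(d<14)&(g>20)&(g<30)];print('boss',len(B),B.mean(0),cv2.minEnclosingCircle(B[:,:2].astype(np.float32)))
D=P[(d<16)&(d>11)&(g<18)];D=D[abs(D[:,2]-np.median(D[:,2]))<2];A=np.c_[D[:,:2]-D[:,:2].mean(0),np.ones(len(D))];print('disc',len(D),np.linalg.lstsq(A,D[:,2],rcond=None)[0])
G=P[(g>61)&(g<67)&(np.hypot(P[...,0]-529,P[...,1]+8)<35)];print('grip',len(G),cv2.minAreaRect(G[:,:2].astype(np.float32)))
Q=P[(g>20)&(g<36)&(np.hypot(P[...,0]-500,P[...,1]-36)<16)];print('ball',len(Q),Q.mean(0))
T=P[(g>7)&(g<13)&(np.hypot(P[...,0]-529,P[...,1]+8)<98)];print('tray',cv2.minAreaRect(T[:,:2].astype(np.float32)))
save(cv2.resize(w['im'][:220,180:440],(780,660))[:590],'f.png')
E
```

```text
[ 564.1142104  -104.92780485  108.88048459] 30.21895167783748
boss 303 [537.0966561  -62.24257661  24.73784217] ((537.1751708984375, -62.23297119140625), 7.866469860076904)
disc 595 [-1.63172452e-04 -7.73637230e-04  1.08568741e+01]
grip 1403 ((529.2835693359375, -6.651912689208984), (14.1729097366333, 39.88287353515625), 33.24970245361328)
ball 856 [501.8670732   32.29890591  27.8290162 ]
tray ((534.3407592773438, -13.909088134765625), (100.43150329589844, 142.68263244628906), 33.44530487060547)
```

View pics/f.png

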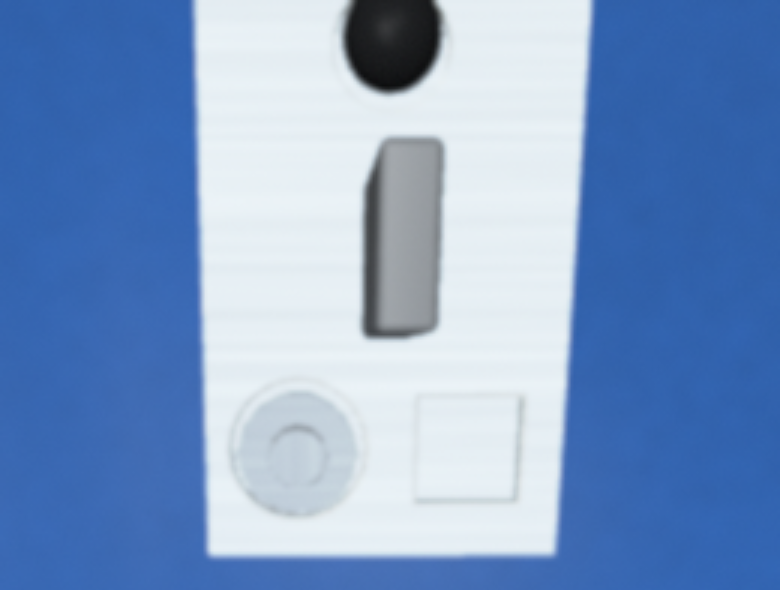

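The crop shows the cap seated and level in the nest. Its disc top is at 10.9 mm and boss top at 24.7 mm, and the ball is in its pocket. Next is the grip.

jog_arm(plan=[-0.012, 0.03, 0, 0, 0, 0, -0.024, 0.065, 0, 0, 0, 0, -0.0353, 0.097, 0, 0, 0, 0, -0.0353, 0.097, 0, 0, 0, 0, -0.0353, 0.097, -0.025, 0, 0, 0, -0.0353, 0.097, -0.05, 0, 0, 0, -0.0353, 0.097, -0.07, 0, 0, 0, -0.0353, 0.097, -0.0795, 0, 0, 0, -0.0353, 0.097, -0.0795, 0, 0, 0, -0.0353, 0.097, -0.0795, 0, 0, 0], claw=0.05)

```text
clock: 7.3
eef_pos: [529.4, -8.1, 30.4]
eef_rot: [3.141, 0.0, 2.156]
wrist_force: [0.8, -0.2, 0.7]
finger_gap: 50.1
finger_force: 0.0
```

jog_arm(plan=[0, 0, 0, 0, 0, 0, 0, 0, 0, 0, 0, 0, 0, 0, 0, 0, 0, 0, 0, 0, 0, 0, 0, 0, 0, 0, 0, 0, 0, 0, 0, 0, 0, 0, 0, 0, 0, 0, 0, 0, 0, 0, 0, 0, 0, 0, 0, 0], claw=0.008, force=40)

```text
clock: 8.1
eef_pos: [529.3, -8.0, 30.1]
eef_rot: [3.141, 0.0, 2.155]
wrist_force: [0.4, 0.0, 3.5]
finger_gap: 13.7
finger_force: 40.0
```

```bash
python3 - <<'E'
from h import *
st=manip.read_state();print(st['eef_pos'],st['eef_rot'],st['finger_gap'],st['finger_force'],st['wrist_force'],st['moment'])
s=snap('scene');P=cloud(s);g=P[...,2]
im=s['im'].astype(int)
B=P[(np.hypot(P[...,0]-500,P[...,1]-35)<20)&(g>14)&(g<34)&(im.sum(-1)<200)];print('ball',len(B),B.mean(0) if len(B) else 0)
# scope ring/barrel
Q=P[90:160,300:370].reshape(-1,3);Q=Q[(Q[:,2]>120)&(Q[:,2]<185)&(abs(Q[:,0]-510)<35)]
F=Q[(Q[:,1]<316)&(Q[:,1]>306)];r=cv2.minAreaRect(F[:,[0,2]].astype(np.float32));print('face',len(F),np.median(F,0),r)
C=F[np.hypot(F[:,0]-510,F[:,2]-150)<24];A=np.c_[C[:,0]-510,C[:,2]-150,np.ones(len(C))];print(np.linalg.lstsq(A,C[:,1],rcond=None)[0])
E
```

```text
[529.31623732  -8.01186067  30.11440002] [3.14135059e+00 1.79507401e-04 2.15548159e+00] 13.747244620622261 40.000571608543396 [0.40948555 0.03404975 3.48033496] [0.06721829 0.02226572 0.05989811]
ball 2 [496.23898695  34.67856851  32.07766531]
face 263 [510.23792011 313.63641543 155.13816957] ((508.6883239746094, 152.29441833496094), (52.354820251464844, 53.7575798034668), 54.901180267333984)
[-2.45580826e-02 -3.58518877e-04  3.13434448e+02]
```

jog_arm(plan=[0, 0, 0.0005, 0, 0, 0, 0, 0, 0.0015, 0, 0, 0, 0, 0, 0.003, 0, 0, 0, 0, 0, 0.005, 0, 0, 0, 0, 0, 0.008, 0, 0, 0, 0, 0, 0.0115, 0, 0, 0, 0, 0, 0.0155, 0, 0, 0, 0, 0, 0.02, 0, 0, 0, 0, 0, 0.0245, 0, 0, 0, 0, 0, 0.029, 0, 0, 0, 0, 0, 0.0335, 0, 0, 0, 0, 0, 0.038, 0, 0, 0, 0, 0, 0.0425, 0, 0, 0, 0, 0, 0.047, 0, 0, 0, 0, 0, 0.051, 0, 0, 0, 0, 0, 0.0545, 0, 0, 0, 0, 0, 0.057, 0, 0, 0, 0, 0, 0.059, 0, 0, 0, 0, 0, 0.06, 0, 0, 0, 0, 0, 0.06, 0, 0, 0])

```text
clock: 10.15
eef_pos: [529.2, -8.0, 90.0]
eef_rot: [3.142, 0.0, 2.155]
wrist_force: [0.6, 1.1, -3.3]
finger_gap: 13.7
finger_force: 40.0
```

```bash
python3 - <<'E'
from h import *
st=manip.read_state();print(st['eef_pos'],st['eef_rot'],st['finger_gap'],st['finger_force'],st['wrist_force'],st['moment'])
s=snap('side');P=cloud(s);save(s['im'],'g.png')
hsv=cv2.cvtColor(s['im'],cv2.COLOR_RGB2HSV)
T=P[(P[...,2]>60)&(P[...,2]<80)&(hsv[...,1]<60)&(hsv[...,2]>140)&(np.hypot(P[...,0]-529,P[...,1]+8)<100)]
A=np.c_[T[:,:2]-[529,-8],np.ones(len(T))];print(len(T),np.linalg.lstsq(A,T[:,2],rcond=None)[0],cv2.minAreaRect(T[:,:2].astype(np.float32)))
E
```

```text
[529.20275702  -8.00498873  90.00409101] [3.14153173e+00 4.83118971e-05 2.15547481e+00] 13.716857305839252 39.99859929084778 [ 0.55460384  1.13247032 -3.3388419 ] [ 0.02607372 -0.02405585  0.04836747]
1901 [-1.03760286e-02 -4.33100475e-03  6.95256294e+01] ((529.5432739257812, -7.9649658203125), (101.62532806396484, 161.4324951171875), 33.51786804199219)
```

View pics/g.png

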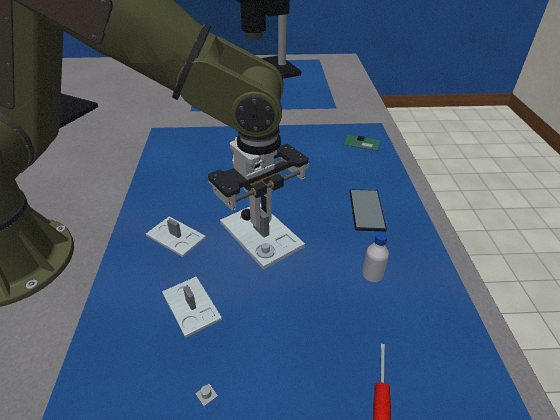

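Lifted level with the cap (265,250) and ball (247,214) aboard. Next I'll raise to scope height, then carry.

jog_arm(plan=[0, 0, 0.0005, 0, 0, 0, 0, 0, 0.002, 0, 0, 0, 0, 0, 0.0045, 0, 0, -0.2, 0, 0, 0.0075, 0, 0, -0.5, 0, 0, 0.0115, 0, 0, -1, 0, 0, 0.016, 0, 0, -1.7, 0, 0, 0.021, 0, 0, -2.5, 0, 0, 0.026, 0, 0, -3.5, 0, 0, 0.031, 0, 0, -4.5, 0, 0, 0.036, 0, 0, -5.5, 0, 0, 0.041, 0, 0, -6.5, 0, 0, 0.046, 0, 0, -7.5, 0, 0, 0.051, 0, 0, -8.3, 0, 0, 0.056, 0, 0, -9, 0, 0, 0.0605, 0, 0, -9.5, 0, 0, 0.064, 0, 0, -9.8, 0, 0, 0.067, 0, 0, -10, 0, 0, 0.069, 0, 0, -10, 0, 0, 0.0705, 0, 0, -10, 0, 0, 0.0705, 0, 0, -10])

```text
clock: 12.2
eef_pos: [529.2, -8.0, 160.5]
eef_rot: [3.142, 0.0, 1.981]
wrist_force: [0.6, 0.1, -4.7]
finger_gap: 13.8
finger_force: 40.0
```

jog_arm(plan=[0, 0.0005, 0, 0, 0, 0, 0, 0.0015, 0, 0, 0, 0, -0.0005, 0.003, 0, 0, 0, -0.2, -0.001, 0.005, 0, 0, 0, -0.5, -0.0015, 0.0075, 0, 0, 0, -1, -0.002, 0.0105, 0, 0, 0, -1.6, -0.0025, 0.014, 0, 0, 0, -2.3, -0.003, 0.018, 0, 0, 0, -3, -0.0035, 0.0225, 0, 0, 0, -3.8, -0.004, 0.027, 0, 0, 0, -4.6, -0.0045, 0.032, 0, 0, 0, -5.4, -0.005, 0.037, 0, 0, 0, -6.2, -0.0055, 0.042, 0, 0, 0, -7, -0.006, 0.047, 0, 0, 0, -7.8, -0.0065, 0.052, 0, 0, 0, -8.6, -0.007, 0.057, 0, 0, 0, -9.4, -0.0075, 0.062, 0, 0, 0, -10.2, -0.008, 0.067, 0, 0, 0, -11, -0.0085, 0.072, 0, 0, 0, -11.8, -0.009, 0.077, 0, 0, 0, -12.6])

```text
clock: 14.2
eef_pos: [520.1, 69.4, 160.4]
eef_rot: [-3.142, 0.0, 1.76]
wrist_force: [-0.0, -0.0, -3.9]
finger_gap: 14.1
finger_force: 40.0
```

jog_arm(plan=[-0.0006, 0.005, 0, 0, 0, -0.8, -0.0012, 0.01, 0, 0, 0, -1.6, -0.0018, 0.015, 0, 0, 0, -2.4, -0.0024, 0.02, 0, 0, 0, -3.2, -0.003, 0.025, 0, 0, 0, -4, -0.0036, 0.03, 0, 0, 0, -4.8, -0.0042, 0.035, 0, 0, 0, -5.6, -0.0048, 0.0395, 0, 0, 0, -6.4, -0.0054, 0.044, 0, 0, 0, -7.2, -0.006, 0.048, 0, 0, 0, -7.9, -0.0066, 0.052, 0, 0, 0, -8.5, -0.0072, 0.0555, 0, 0, 0, -9.1, -0.0078, 0.059, 0, 0, 0, -9.6, -0.0084, 0.062, 0, 0, 0, -10.1, -0.009, 0.065, 0, 0, 0, -10.5, -0.0096, 0.0675, 0, 0, 0, -10.8, -0.0102, 0.07, 0, 0, 0, -11, -0.0106, 0.072, 0, 0, 0, -11.2, -0.011, 0.074, 0, 0, 0, -11.3, -0.0113, 0.0755, 0, 0, 0, -11.4])

```text
clock: 16.2
eef_pos: [508.9, 144.6, 160.5]
eef_rot: [3.142, 0.0, 1.562]
wrist_force: [0.2, 0.2, -3.9]
finger_gap: 13.6
finger_force: 40.0
```

jog_arm(plan=[-0.0003, 0.0015, 0, 0, 0, 0, -0.0006, 0.003, 0, 0, 0, 0, -0.0008, 0.0045, 0, 0, 0, 0, -0.001, 0.006, 0, 0, 0, 0, -0.001, 0.0075, 0, 0, 0, 0, -0.001, 0.009, 0, 0, 0, 0, -0.001, 0.0105, 0, 0, 0, 0, -0.001, 0.012, 0, 0, 0, 0, -0.001, 0.0135, 0, 0, 0, 0, -0.001, 0.015, 0, 0, 0, 0, -0.001, 0.0165, 0, 0, 0, 0, -0.001, 0.018, 0, 0, 0, 0, -0.001, 0.0195, 0, 0, 0, 0, -0.001, 0.021, 0, 0, 0, 0, -0.001, 0.0225, 0, 0, 0, 0, -0.001, 0.024, 0, 0, 0, 0, -0.001, 0.025, 0, 0, 0, 0, -0.001, 0.026, 0, 0, 0, 0, -0.001, 0.0265, 0, 0, 0, 0, -0.001, 0.0265, 0, 0, 0, 0])

```text
clock: 18.2
eef_pos: [507.9, 171.0, 160.5]
eef_rot: [3.142, 0.0, 1.562]
wrist_force: [0.2, -0.2, -4.6]
finger_gap: 13.8
finger_force: 40.0
```

```bash
python3 - <<'E'
from h import *
st=manip.read_state();print(st['eef_pos'],st['eef_rot'],st['finger_gap'],st['finger_force'],st['wrist_force'],st['qd'].round(3))
for n in('side','scene'):
    s=snap(n);P=cloud(s);hsv=cv2.cvtColor(s['im'],cv2.COLOR_RGB2HSV);c=(508,170)
    m=(P[...,2]>132)&(P[...,2]<150)&(hsv[...,1]<60)&(hsv[...,2]>140)&(np.hypot(P[...,0]-c[0],P[...,1]-c[1])<100)
    T=P[m]
    A=np.c_[T[:,:2]-c,np.ones(len(T))];print(n,len(T),np.linalg.lstsq(A,T[:,2],rcond=None)[0],cv2.minAreaRect(T[:,:2].astype(np.float32)))
    Q=P[(np.hypot(P[...,0]-508,P[...,1]-222)<16)&(P[...,2]>146)&(P[...,2]<170)];print('ball',len(Q),Q.mean(0))
    F=P[(abs(P[...,0]-510)<20)&(P[...,1]>300)&(P[...,1]<318)&(P[...,2]>130)&(P[...,2]<170)];print('lens',len(F),np.median(F,0))
    v,u=np.where(m);print(u.min(),u.max(),v.min(),v.max())
    s[n]=cv2.resize(s['im'][30:240,170:420],(750,630))[:590]; 
    if n=='scene':save(s[n],'i.png')
E
```

```text
[507.8981954  171.03462657 160.45312995] [3.14157855e+00 2.38360542e-05 1.56209476e+00] 13.76316120989567 39.9986869096756 [ 0.1859537  -0.19009344 -4.60127199] [-0.001  0.001 -0.001  0.001  0.     0.002]
side 1315 [-8.18974469e-03  4.83346583e-03  1.40181558e+02] ((508.0559997558594, 171.1237030029297), (163.7309112548828, 99.77825927734375), 89.55018615722656)
ball 0 [nan nan nan]
lens 116 [505.45511041 312.98002007 150.95035168]
226 272 136 175
scene 1570 [-1.10708913e-02  1.33291143e-02  1.41354138e+02] ((507.2518005371094, 170.995361328125), (164.63986206054688, 102.64875030517578), 89.3423843383789)
ball 58 [513.07329287 219.73936627 156.85684194]
lens 68 [521.075485   313.51554274 141.454521  ]
255 327 145 197<stdin>:8: RuntimeWarning: Mean of empty slice.
  ret = um.true_divide(
```

View pics/i.png

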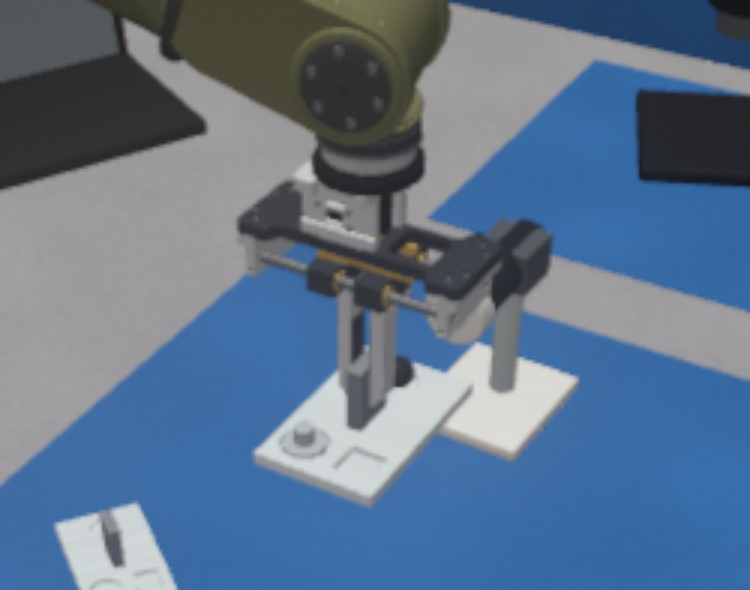

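The tray is level in front of the scope with the cap seated (303,437) and the ball in its pocket (403,370). Its centre is at (508,171) and the pocket at about (508.5,223,150), with the lens face at y≈313. That's on target, so I'm handing in.

```bash
python3 -c "
from cell import manip
print(manip.sign_off())"
```

```text
the job is handed in; nothing more can be done
None
```

I handed the job in at about 18 s of the 54 s allowed; sign-off returned no verdict. By my last measurements the round cap was seated in its nest, and the tray was held level and still with the ball in its pocket, the pocket centre within a few millimetres of the point 90 mm in front of the lens.

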